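Nest the bench pans

TASK

Put the jeweller's scoop pans away: slide the medium pan end wall first into the mouth of the large one that is screwed to the bench, and the small one into the medium one, each pushed fully home against the end wall of the pan around it and sitting flat and straight. Keep the pans level on the bench as you slide them - do not lift or tip them - and do not disturb the jar, hammer or ring mandrel.

Things in the scene. Friction and masses are not known exactly. Their poses are not given: they have to be found in the camera images.
- large_pan: largest of three polished steel scoop pans (friction about 0.35), like dustpans: floor, two side walls, end wall, open mouth: 160 mm long, 48 high, sheet 3; outside width 100 at the end wall growing evenly to 132 at the mouth. Origin: centre of underside at mid length; +x from mouth to end wall, z up. Screwed to the bench, cannot move; mouth faces roughly to the robot's right, towards the other pans.
- large_pan_inner (a point): middle of the inside face of the large pan's end wall, 20 mm above its underside (77 mm along +x from the pan's origin), axes as the pan's
- medium_pan: middle one of three polished steel scoop pans (friction about 0.35), like dustpans: floor, two side walls, end wall, open mouth: 130 mm long, 42 high, sheet 3; outside width 84 at the end wall growing evenly to 110 at the mouth. Origin: centre of underside at mid length; +x from mouth to end wall, z up. Loose, 0.4-0.65 kg, end wall roughly towards the large pan's mouth. Home in the large pan it has 5 mm play each side.
- medium_pan_inner (a point): middle of the inside face of the medium pan's end wall, 20 mm above its underside (62 mm along +x from the pan's origin), axes as the pan's. Closed fingers can stand in the pan and push the end wall from here
- medium_pan_outer (a point): middle of the outside face of the medium pan's end wall, 20 mm above its underside (65 mm along +x from the pan's origin), axes as the pan's. Below it the last 30 mm of floor slopes up by 6 mm, inside and underneath, so that the pan, pushed end wall first, climbs over another pan's 3 mm floor edge
- small_pan: smallest of three polished steel scoop pans (friction about 0.35), like dustpans: floor, two side walls, end wall, open mouth: 100 mm long, 36 high, sheet 3; outside width 68 at the end wall growing evenly to 88 at the mouth. Origin: centre of underside at mid length; +x from mouth to end wall, z up. Loose, 0.2-0.4 kg, beside the medium pan, heading likewise; either may be the nearer. Home in the medium pan it has 5 mm play each side.
- small_pan_outer (a point): middle of the outside face of the small pan's end wall, 20 mm above its underside (50 mm along +x from the pan's origin), axes as the pan's. Below it the last 30 mm of floor slopes up by 6 mm, inside and underneath, so that the pan, pushed end wall first, climbs over another pan's 3 mm floor edge
- small_pan_inner (a point): middle of the inside face of the small pan's end wall, 20 mm above its underside (47 mm along +x from the pan's origin), axes as the pan's. Closed fingers can stand in the pan and push the end wall from here
- flux_jar: amber glass jar with a dark lid, 64 mm across, 85 mm high, a loose bystander beyond the pans; origin: centre of its underside
- hammer: bench hammer, 220 mm long, lying at the far right, a loose bystander; origin at its underside, near the middle, handle to its -x
- ring_mandrel: upright tapered steel ring mandrel, 150 mm high, on a round foot 64 mm across, a loose bystander on the left near the robot; origin: centre of its underside
There are look-alikes about, which are no part of the job. What is shaped like the small_pan but black or orange is not meant.

How it is judged:
By the outcome, as a careful person would: the job done as asked, in the order asked, and still so for the second after the job is handed in, with the robot touching nothing.
It also fails if it takes over 64 s, if anything falls off the work surface, if the arm or the gripper's body presses on something with over 40 N, if the wrist force passes 120 N, or if a joint passes its speed limit or range.

ROBOT

A 6-joint arm with a two-finger parallel gripper is mounted at the origin on the work surface. World frame = base frame: x ahead of the robot, y to its left, z up, the work surface at z = 0. Lengths are in m, angles in rad, forces in N, time in s.
With the tool pointing down it reaches from about 0.4 to 0.825 m from the base axis. Payload 7 kg.
Tool frame: the origin (TCP) lies at the very end of the fingers, on their centre line; the grasp point (between the pads) lies 19 mm behind it; z points along the fingers, y is the line along which they close (so a half turn about z gives the same grasp; the last joint's range is limited). The gripper opens to 88 mm and grips with 3 to 60 N. Pads are 19 mm wide; open, the fingers measure 130 mm over their backs; the gripper's body (78 mm by 193 mm) begins 47 mm behind the grasp point.
Start: joints at [-0.884, 0.359, 0.012, 0, -1.224, -0.288], TCP at [0.262, -0.622, 0.227] pointing down, gripper open.
Joint ranges: [-3.07, 3.07], [-1.43, 2.12], [-1.02, 1.25], [-3.03, 1.67], [-3.05, -0], [-3.03, 3.03]. Speed limits (rad/s): [2.39, 2.39, 3.01, 3.14, 3.14, 3.14].

INTERFACE

Orientations are given as [roll, pitch, yaw] about the fixed x, y, z axes, in that order (R = Rz(yaw) Ry(pitch) Rx(roll)).
In Python, from station import arm gives the robot as it stands. The module is installed in compiled form; this text tells all that it offers.
- The arm moves only by the shell command python3 -m crank 'ROWS' [FORCE]. ROWS is JSON, a list of rows, each an object of numbers: "dx", "dy", "dz": the shift along the world's x, y, z in m; "twist": the turn about the world's z in degrees; "grip": the opening, from -1 (shut) to 1 (fully open). A call has exactly 5 rows; each row is the pose to reach, as a shift and turn from the pose commanded when the call began; what a row does not reach only later rows make up. A row lasts 1/12 s, in which the tool goes at most 41.7 mm and 7.16 degrees, less where a joint would pass 70% of its speed; a pose out of reach is approached as far as the arm can. A call with a gripper value outside its range is refused whole. The fingers move at their own pace and stop on an object; FORCE is the grip in N (left out, the last holds). Time passes only in rows, so rows that repeat a pose let the fingers close, or fill a call up. It gives the time, the measured TCP pose, the force, the opening and the grip force at its end, in the units of the state.
- arm.get_state(): the state, without advancing time (a new reading comes with each control period).
- arm.grab_frame(name): name is "side" or "top"; returns the picture (400x640x3 uint8, red, green, blue); there is no depth.
- arm.get_calibration(name): a dict with "fx", "fy", "cx", "cy" (pixels), "cam_to_world" (4x4, takes a point from camera to world coordinates). Camera axes: x right, y down, z forward; pixel columns grow to the right and rows downward; lengths in m; the calibration is good to about 2 mm. A picture is of the moment at which its call begins. get_calibration takes no time and is no camera call.
- arm.job_done(): hands the job in; it is judged then, once.
The state is a dict: "t": time; "q": joint angles; "qd": joint speeds; "joint_efforts": joint torques, N m; "eef_pos": TCP position; "ee_rot": TCP orientation; "force": force on the tool from outside, world axes, zero at the start; "moment": the same for the moment, N m; "width": finger opening in m; "gripper_force": force on a finger pad.
Only numpy, scipy, OpenCV 4.12 (cv2) and the standard library are available. Lean on these libraries where they do the work, as an engineer would, in place of code of your own. Each camera call takes 0.05 s, during which the arm holds its last target. There are 200 camera calls.

## Working session

There is one attempt and no reset: what is moved stays moved. The work goes in short steps, Python scripts to look and compute and a shell command to move; the robot and the scene stay as the last step left them, time stands still between calls to the robot, and variables do not carry over. Pictures are saved under pics/ and viewed, at most 10 in all, crops included, and the job is handed in when it is done.

```bash
mkdir -p pics; python3 - <<'E'
from station import arm
import cv2,numpy as np
np.set_printoptions(precision=4,suppress=True)
for n in("top","side"):
    f=arm.grab_frame(n); cv2.imwrite(f"pics/{n}0.png",f[:,:,::-1])
    c=arm.get_calibration(n); print(n,c["fx"],c["fy"],c["cx"],c["cy"]);print(c["cam_to_world"])
s=arm.get_state();print(s)
E
```

```text
top 488.25923961210054 488.25923961210054 316.8697343025346 196.9912315405147
[[-0.0446 -0.9773  0.207   0.2048]
 [-0.999   0.0443 -0.0064 -0.0882]
 [-0.0029 -0.2071 -0.9783  1.4551]
 [ 0.      0.      0.      1.    ]]
side 370.9406464477065 370.9406464477065 321.8225247112146 199.9272121780355
[[-0.9932 -0.0695  0.0937  0.3876]
 [-0.1167  0.606  -0.7869  0.8152]
 [-0.0021 -0.7924 -0.61    0.7473]
 [ 0.      0.      0.      1.    ]]
{'t': 0.1, 'q': array([-0.8839,  0.3593,  0.0111, -0.0003, -1.2241, -0.2881]), 'qd': array([-0.0004, -0.002 ,  0.0027,  0.0026, -0.0003,  0.0003]), 'joint_efforts': array([ -0.0015, -58.4163,  29.375 ,   7.0155,   0.0101,  -0.0001]), 'eef_pos': array([ 0.2619, -0.6216,  0.2257]), 'ee_rot': array([ 3.1401, -0.0002, -2.7429]), 'force': array([ 0.7354, -0.3022,  0.0931]), 'moment': array([ 0.0197,  0.0037, -0.0162]), 'gripper_force': 0.0, 'width': 0.08781741652277299}
```

View pics/top0.png

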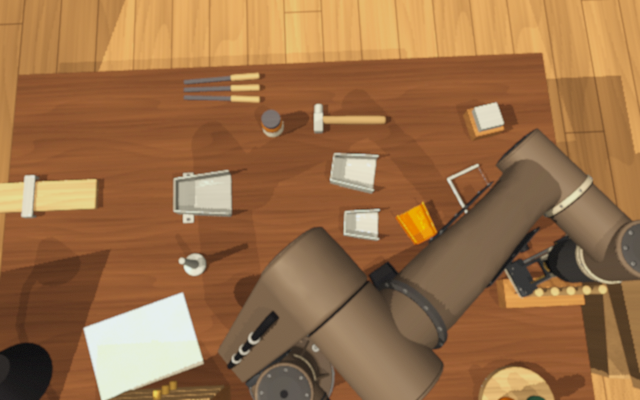

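View pics/side0.png

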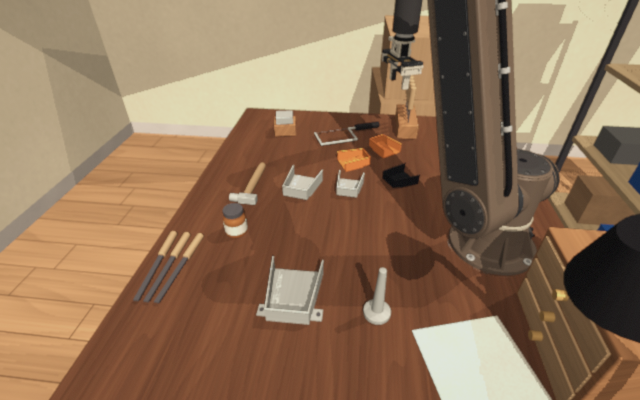

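```bash
python3 - <<'E'
import cv2,numpy as np
im=cv2.imread("pics/top0.png")
a=cv2.resize(im[145:245,320:450],None,fx=6,fy=6,interpolation=cv2.INTER_CUBIC)[:600,:780]
cv2.imwrite("pics/c1.png",a)
b=cv2.resize(im[160:230,165:245],None,fx=8,fy=8,interpolation=cv2.INTER_CUBIC)
cv2.imwrite("pics/c2.png",b)
E
```

```text
(no output)
```

View pics/c1.png

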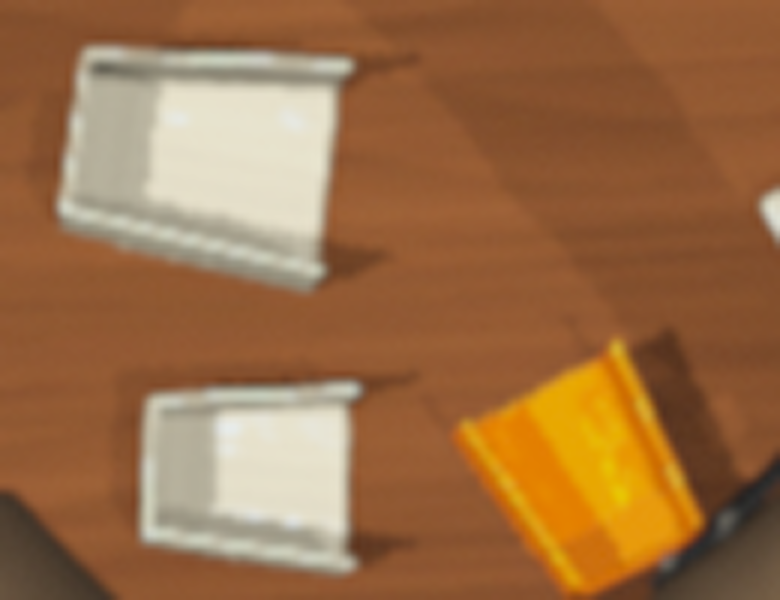

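View pics/c2.png

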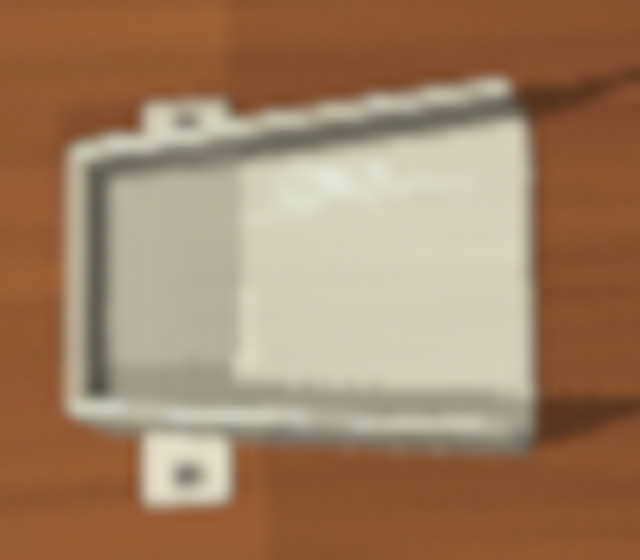

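Candidates for the small pan: silver (362,223), orange (417,222), and, in the side view, orange (353,158) and (384,146) and black (401,177). Only the silver one at (362,223) is steel. The silver pan at (355,172) is bigger, so it is the medium one, and the one with screw tabs at (203,193) is the large one. The crops show the rim corners clearly, with the end walls at the left.

```bash
cat > h.py <<'E'
import cv2,numpy as np
from station import arm
np.set_printoptions(precision=4,suppress=True)
def ray(n,uv,z):
    c=arm.get_calibration(n);T=np.array(c["cam_to_world"])
    uv=np.atleast_2d(uv).astype(float)
    d=np.c_[(uv[:,0]-c["cx"])/c["fx"],(uv[:,1]-c["cy"])/c["fy"],np.ones(len(uv))]@T[:3,:3].T
    return (T[:3,3]+d*((z-T[2,3])/d[:,2])[:,None])[:,:2]
def proj(n,p):
    c=arm.get_calibration(n);T=np.array(c["cam_to_world"])
    q=(np.atleast_2d(p)-T[:3,3])@T[:3,:3]
    return np.c_[q[:,0]/q[:,2]*c["fx"]+c["cx"],q[:,1]/q[:,2]*c["fy"]+c["cy"]]
def fit(P,L,we,wm):   # P: end-far(+x world = right of heading +y ... y-), end-near, mouth-far, mouth-near
    M=np.array([[L/2,-we/2],[L/2,we/2],[-L/2,-wm/2],[-L/2,wm/2]])
    mc,pc=M.mean(0),P.mean(0);H=(M-mc).T@(P-pc)
    a=np.arctan2(H[0,1]-H[1,0],H[0,0]+H[1,1]);R=np.array([[np.cos(a),-np.sin(a)],[np.sin(a),np.cos(a)]])
    o=pc-R@mc
    return o,np.degrees(a),(M@R.T+o-P)*1000
DIM=dict(large=(.160,.100,.132,.048),medium=(.130,.084,.110,.042),small=(.100,.068,.088,.036))
def pan(k,uv,base=0):
    L,we,wm,h=DIM[k];return fit(ray("top",uv,h+base),L,we,wm)
E
python3 - <<'E'
from h import *
def cr(p,s,ox,oy): p=np.array(p,float);return (p+.5)/s-.5+[ox,oy]
C=dict(medium=cr([(82,46),(58,212),(356,62),(326,270)],6,320,145),
small=cr([(148,396),(142,540),(362,384),(357,565)],6,320,145),
large=cr([(68,145),(68,410),(510,76),(535,430)],8,165,160))
for k in C: print(k,*pan(k,C[k]))
print("jar",ray("top",[(271,119)],.085),"mandrel foot",ray("top",[(195,265)],.01),"hammer",ray("top",[(319,118),(385,120)],.02))
E
```

```text
medium [ 0.5843 -0.2118] 79.07895482412232 [[-1.6254 -2.9317]
 [ 1.1878 -3.3588]
 [ 1.135   3.9298]
 [-0.6973  2.3607]]
small [ 0.421  -0.2253] 85.21380500530387 [[-1.3869 -1.8794]
 [ 1.8926 -3.1347]
 [-1.0017  3.2426]
 [ 0.4959  1.7715]]
large [0.5314 0.2425] 91.31614777227897 [[-0.9965 -3.5195]
 [-0.7211 -4.1813]
 [-0.4117  1.2718]
 [ 2.1293  6.429 ]]
jar [[0.7374 0.0283]] mandrel foot [[0.3226 0.2695]] hammer [[ 0.7591 -0.1154]
 [ 0.7432 -0.32  ]]
```

```bash
python3 -m crank '[{"dx":0.024,"dy":0.032,"twist":7,"grip":-0.32},{"dx":0.048,"dy":0.064,"twist":14,"grip":-0.32},{"dx":0.072,"dy":0.096,"twist":21,"grip":-0.32},{"dx":0.096,"dy":0.128,"twist":28,"grip":-0.32},{"dx":0.12,"dy":0.16,"twist":35,"grip":-0.32}]' 20
python3 -m crank '[{"dx":0.024,"dy":0.032,"twist":6,"grip":-0.32},{"dx":0.048,"dy":0.064,"twist":12,"grip":-0.32},{"dx":0.072,"dy":0.096,"twist":18,"grip":-0.32},{"dx":0.096,"dy":0.128,"twist":21.3,"grip":-0.32},{"dx":0.12,"dy":0.16,"twist":21.3,"grip":-0.32}]'
python3 -m crank '[{"dx":0.022,"dy":0.028,"grip":-0.32},{"dx":0.044,"dy":0.056,"grip":-0.32},{"dx":0.066,"dy":0.084,"dz":-0.01,"grip":-0.32},{"dx":0.086,"dy":0.11,"dz":-0.04,"grip":-0.32},{"dx":0.086,"dy":0.11,"dz":-0.08,"grip":-0.32}]'
```

```text
invalid input at $[0]: expected keys dx, dy, dz, twist, grip
invalid input at $[0]: expected keys dx, dy, dz, twist, grip
invalid input at $[0]: expected keys dx, dy, dz, twist, grip
```

```bash
python3 -m crank '[{"dx":0.024,"dy":0.032,"dz":0,"twist":7,"grip":-0.32},{"dx":0.048,"dy":0.064,"dz":0,"twist":14,"grip":-0.32},{"dx":0.072,"dy":0.096,"dz":0,"twist":21,"grip":-0.32},{"dx":0.096,"dy":0.128,"dz":0,"twist":28,"grip":-0.32},{"dx":0.12,"dy":0.16,"dz":0,"twist":35,"grip":-0.32}]' 20
python3 -m crank '[{"dx":0.024,"dy":0.032,"dz":0,"twist":6,"grip":-0.32},{"dx":0.048,"dy":0.064,"dz":0,"twist":12,"grip":-0.32},{"dx":0.072,"dy":0.096,"dz":0,"twist":18,"grip":-0.32},{"dx":0.096,"dy":0.128,"dz":0,"twist":21.3,"grip":-0.32},{"dx":0.12,"dy":0.16,"dz":0,"twist":21.3,"grip":-0.32}]'
python3 -m crank '[{"dx":0.022,"dy":0.028,"dz":0,"twist":0,"grip":-0.32},{"dx":0.044,"dy":0.056,"dz":0,"twist":0,"grip":-0.32},{"dx":0.066,"dy":0.084,"dz":-0.01,"twist":0,"grip":-0.32},{"dx":0.086,"dy":0.11,"dz":-0.04,"twist":0,"grip":-0.32},{"dx":0.086,"dy":0.11,"dz":-0.08,"twist":0,"grip":-0.32}]'
```

```text
t: 0.52
eef_pos: [0.3826, -0.4603, 0.2262]
ee_rot: [3.141, 0.0, -2.126]
force: [0.6, 0.2, -0.8]
width: 0.0599
gripper_force: 0.0
t: 0.93
eef_pos: [0.5028, -0.3001, 0.2264]
ee_rot: [3.141, 0.0, -1.756]
force: [0.5, 0.0, -1.0]
width: 0.031
gripper_force: 0.0
t: 1.35
eef_pos: [0.5935, -0.1887, 0.1493]
ee_rot: [-3.133, 0.001, -1.756]
force: [1.2, -1.0, -1.0]
width: 0.0296
gripper_force: 0.0
```

```bash
python3 - <<'E'
from h import *
s=cv2.cvtColor(arm.grab_frame("side"),cv2.COLOR_RGB2BGR)
print(arm.get_state()["eef_pos"])
a=cv2.resize(s[130:230,240:400],None,fx=4,fy=4,interpolation=cv2.INTER_CUBIC)
b=cv2.resize(s[245:335,250:330],None,fx=5,fy=5,interpolation=cv2.INTER_CUBIC)
c=np.zeros((450,640,3),np.uint8); c[:400]=a
d=np.zeros((450,800-640+240,3),np.uint8)
cv2.imwrite("pics/s1.png",a); cv2.imwrite("pics/s2.png",b)
E
```

```text
[ 0.5861 -0.1884  0.1377]
```

View pics/s1.png

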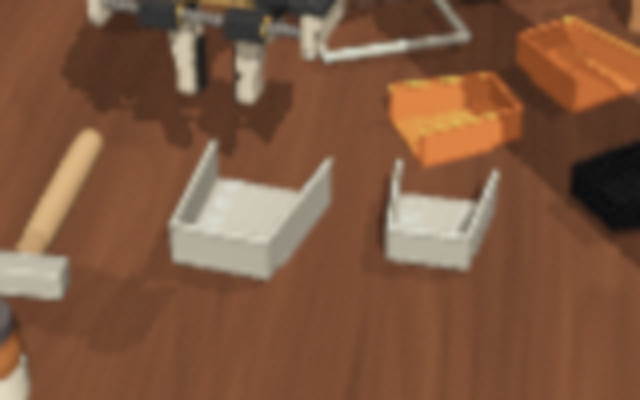

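View pics/s2.png

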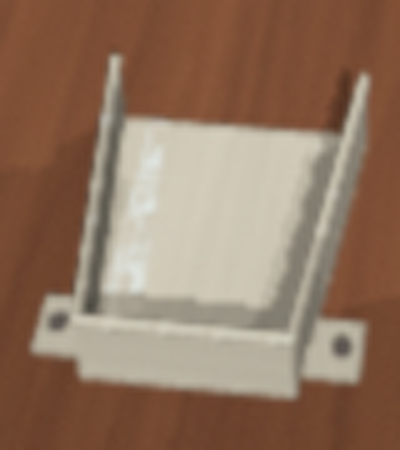

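```bash
python3 - <<'E'
from h import *
def cr(p,s,ox,oy): p=np.array(p,float);return (p+.5)/s-.5+[ox,oy]
C=dict(medium=cr([(171,222),(269,246),(212,142),(331,158)],4,240,130),
small=cr([(386,224),(468,236),(399,160),(497,172)],4,240,130),
large=cr([(76,316),(301,336),(113,55),(367,75)],5,250,245))
for k in C:
    L,we,wm,h=DIM[k];print(k,*fit(ray("side",C[k],h),L,we,wm))
E
```

```text
medium [ 0.5802 -0.2121] 79.77052736123281 [[-1.153   3.4939]
 [ 1.2038 -5.4422]
 [ 0.1124 -1.8246]
 [-0.1633  3.773 ]]
small [ 0.4189 -0.2292] 83.0999463093867 [[-0.2684  1.1813]
 [ 0.3233  0.0972]
 [ 0.6123 -1.2213]
 [-0.6672 -0.0572]]
large [0.527  0.2415] 91.12847924894045 [[-0.4929  0.6113]
 [ 1.3501 -0.1913]
 [-0.5286  0.5194]
 [-0.3286 -0.9393]]
```

The top and side views agree within 4 mm; the closer crops show the pans and the fingers above the medium pan. Descending into it.

```bash
python3 -m crank '[{"dx":-0.002,"dy":0,"dz":-0.035,"twist":0,"grip":-0.32},{"dx":-0.002,"dy":0,"dz":-0.07,"twist":0,"grip":-0.32},{"dx":-0.002,"dy":0,"dz":-0.1,"twist":0,"grip":-0.32},{"dx":-0.002,"dy":0,"dz":-0.12,"twist":0,"grip":-0.32},{"dx":-0.002,"dy":0,"dz":-0.127,"twist":0,"grip":-0.32}]'
python3 -m crank '[{"dx":0,"dy":0,"dz":0,"twist":0,"grip":-0.32},{"dx":0.001,"dy":0.006,"dz":0,"twist":0,"grip":-0.32},{"dx":0.002,"dy":0.012,"dz":0,"twist":0,"grip":-0.32},{"dx":0.003,"dy":0.018,"dz":0,"twist":0,"grip":-0.32},{"dx":0.004,"dy":0.024,"dz":0,"twist":0,"grip":-0.32}]'
```

```text
t: 1.82
eef_pos: [0.5833, -0.1922, 0.0165]
ee_rot: [3.135, -0.001, -1.761]
force: [-0.5, 0.3, -0.8]
width: 0.0297
gripper_force: 0.0
t: 2.23
eef_pos: [0.5911, -0.1673, 0.0214]
ee_rot: [-3.139, 0.0, -1.76]
force: [-0.4, 0.3, -0.0]
width: 0.0298
gripper_force: 0.0
```

```bash
python3 -m crank '[{"dx":0.0005,"dy":0.006,"dz":0,"twist":0,"grip":-0.32},{"dx":0.001,"dy":0.012,"dz":0,"twist":0,"grip":-0.32},{"dx":0.0015,"dy":0.018,"dz":0,"twist":0,"grip":-0.32},{"dx":0.002,"dy":0.024,"dz":0,"twist":0,"grip":-0.32},{"dx":0.003,"dy":0.03,"dz":0,"twist":0,"grip":-0.32}]'
python3 -m crank '[{"dx":-0.0025,"dy":0.01,"dz":0,"twist":0.5,"grip":-0.32},{"dx":-0.005,"dy":0.02,"dz":0,"twist":1,"grip":-0.32},{"dx":-0.0075,"dy":0.03,"dz":0,"twist":1.5,"grip":-0.32},{"dx":-0.01,"dy":0.04,"dz":0,"twist":2,"grip":-0.32},{"dx":-0.0125,"dy":0.05,"dz":0,"twist":2.4,"grip":-0.32}]'
python3 -m crank '[{"dx":-0.0025,"dy":0.01,"dz":0,"twist":0.5,"grip":-0.32},{"dx":-0.005,"dy":0.02,"dz":0,"twist":1,"grip":-0.32},{"dx":-0.0075,"dy":0.03,"dz":0,"twist":1.5,"grip":-0.32},{"dx":-0.01,"dy":0.04,"dz":0,"twist":2,"grip":-0.32},{"dx":-0.0125,"dy":0.05,"dz":0,"twist":2.4,"grip":-0.32}]'
python3 - <<'E'
from h import *
s=cv2.cvtColor(arm.grab_frame("side"),cv2.COLOR_RGB2BGR)
cv2.imwrite("pics/s3.png",cv2.resize(s[120:330,220:400],None,fx=2.8,fy=2.8,interpolation=cv2.INTER_CUBIC))
print(arm.get_state()["eef_pos"])
E
```

```text
t: 2.65
eef_pos: [0.593, -0.1377, 0.02]
ee_rot: [-3.142, -0.0, -1.76]
force: [-0.5, -4.3, 2.2]
width: 0.0297
gripper_force: 1.9
t: 3.07
eef_pos: [0.5801, -0.0869, 0.0197]
ee_rot: [3.141, -0.0, -1.717]
force: [-0.2, -3.3, 0.4]
width: 0.0299
gripper_force: 1.3
t: 3.48
eef_pos: [0.5677, -0.037, 0.0198]
ee_rot: [3.141, -0.0, -1.675]
force: [0.7, -2.2, 0.5]
width: 0.0299
gripper_force: 1.2
[ 0.5674 -0.0357  0.0198]
```

View pics/s3.png

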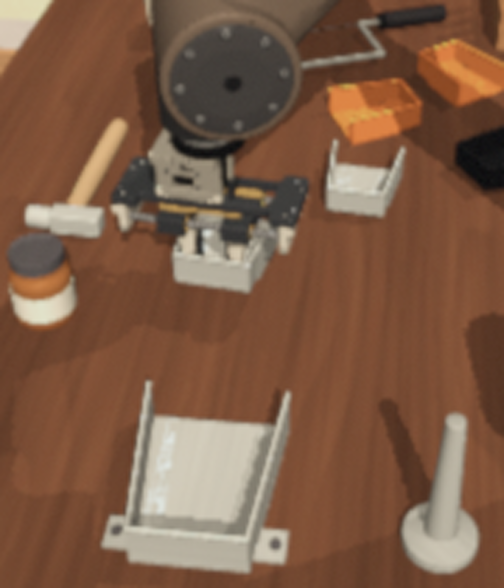

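The medium pan sits caged at crop (215,265), heading for the large pan; the jar is clear. I'll check how well it is centred on the tool.

```bash
python3 - <<'E'
from h import *
uv=(np.array([(173,248),(252,263)],float)+.5)/2.8-.5+[220,120]
p=ray("side",uv,.042);print(p,p.mean(0),np.linalg.norm(p[0]-p[1]))
s=arm.get_state();e=s["eef_pos"];h=s["ee_rot"][2]+np.pi;H=np.array([np.cos(h),np.sin(h)]);print(np.degrees(h))
print("tool-based end centre",e[:2]+.0125*H, "pixel", proj("side",np.r_[e[:2]+.0125*H,.042])); print(np.degrees(np.arctan2(*(p[1]-p[0])[::-1])))
E
```

```text
[[ 0.6127 -0.0396]
 [ 0.5241 -0.0243]] [ 0.5684 -0.032 ] 0.08988484539909491
84.04373839665764
tool-based end centre [ 0.5687 -0.0233] pixel [[294.8381 212.7196]]
170.14698289671048
```

```bash
python3 -m crank '[{"dx":-0.003,"dy":0.01,"dz":0,"twist":0.6,"grip":-0.32},{"dx":-0.006,"dy":0.02,"dz":0,"twist":1.2,"grip":-0.32},{"dx":-0.009,"dy":0.03,"dz":0,"twist":1.8,"grip":-0.32},{"dx":-0.012,"dy":0.04,"dz":0,"twist":2.4,"grip":-0.32},{"dx":-0.015,"dy":0.05,"dz":0,"twist":3,"grip":-0.32}]'
python3 -m crank '[{"dx":-0.003,"dy":0.01,"dz":0,"twist":0.6,"grip":-0.32},{"dx":-0.006,"dy":0.02,"dz":0,"twist":1.2,"grip":-0.32},{"dx":-0.009,"dy":0.03,"dz":0,"twist":1.8,"grip":-0.32},{"dx":-0.012,"dy":0.04,"dz":0,"twist":2.4,"grip":-0.32},{"dx":-0.015,"dy":0.05,"dz":0,"twist":3,"grip":-0.32}]'
python3 -m crank '[{"dx":-0.0025,"dy":0.01,"dz":0,"twist":0.5,"grip":-0.32},{"dx":-0.005,"dy":0.02,"dz":0,"twist":1,"grip":-0.32},{"dx":-0.0075,"dy":0.03,"dz":0,"twist":1.3,"grip":-0.32},{"dx":-0.008,"dy":0.038,"dz":0,"twist":1.3,"grip":-0.32},{"dx":-0.008,"dy":0.045,"dz":0,"twist":1.3,"grip":-0.32}]'
python3 - <<'E'
from h import *
s=cv2.cvtColor(arm.grab_frame("side"),cv2.COLOR_RGB2BGR)
cv2.imwrite("pics/s4.png",cv2.resize(s[200:330,230:350],None,fx=4.5,fy=4.5,interpolation=cv2.INTER_CUBIC))
print(arm.get_state()["eef_pos"])
E
```

```text
t: 3.95
eef_pos: [0.5526, 0.0129, 0.0198]
ee_rot: [3.141, -0.0, -1.623]
force: [0.2, -2.4, 0.2]
width: 0.0298
gripper_force: 1.1
t: 4.37
eef_pos: [0.5376, 0.063, 0.0198]
ee_rot: [3.141, -0.0, -1.571]
force: [0.3, -2.2, -1.4]
width: 0.0299
gripper_force: 1.1
t: 4.78
eef_pos: [0.5297, 0.1079, 0.0198]
ee_rot: [3.141, -0.0, -1.549]
force: [0.7, -2.8, -1.0]
width: 0.0295
gripper_force: 1.2
[0.5304 0.1089 0.0199]
```

View pics/s4.png

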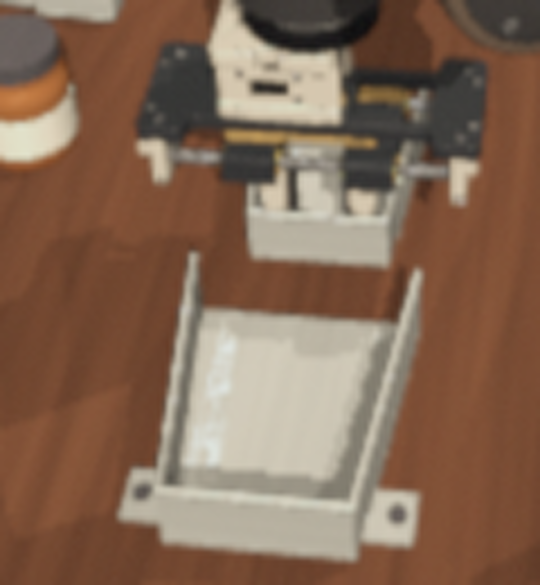

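```bash
python3 - <<'E'
from h import *
f=lambda q:(np.array(q,float)+.5)/4.5-.5+[230,200]
p=ray("side",f([(249,209),(393,219)]),.042);print(p,p.mean(0),np.degrees(np.arctan2(*(p[1]-p[0])[::-1]))-90)
print(*fit(ray("side",f([(158,490),(360,504),(192,256),(419,271)]),.048),*DIM["large"][:3]))
E
```

```text
[[0.5707 0.1183]
 [0.4843 0.1167]] [0.5275 0.1175] -268.9713006020499
[0.527  0.2428] 91.46139575766276 [[-0.7131  0.3925]
 [ 0.3853  1.2971]
 [ 0.8151 -0.8413]
 [-0.4872 -0.8484]]
```

```bash
python3 -m crank '[{"dx":0.001,"dy":0.01,"dz":0,"twist":0,"grip":-0.32},{"dx":0.002,"dy":0.02,"dz":0,"twist":0,"grip":-0.32},{"dx":0.002,"dy":0.03,"dz":0,"twist":0,"grip":-0.32},{"dx":0.002,"dy":0.04,"dz":0,"twist":0,"grip":-0.32},{"dx":0.0015,"dy":0.05,"dz":0.001,"twist":0,"grip":-0.32}]'
python3 -m crank '[{"dx":0,"dy":0.01,"dz":0.001,"twist":0,"grip":-0.32},{"dx":-0.0005,"dy":0.02,"dz":0.001,"twist":0,"grip":-0.32},{"dx":-0.0005,"dy":0.03,"dz":0.001,"twist":0,"grip":-0.32},{"dx":-0.001,"dy":0.04,"dz":0.001,"twist":0,"grip":-0.32},{"dx":-0.001,"dy":0.05,"dz":0.002,"twist":0,"grip":-0.32}]'
python3 -m crank '[{"dx":0,"dy":0.01,"dz":0,"twist":0,"grip":-0.32},{"dx":-0.0005,"dy":0.02,"dz":0,"twist":0,"grip":-0.32},{"dx":-0.0005,"dy":0.03,"dz":0,"twist":0,"grip":-0.32},{"dx":-0.001,"dy":0.04,"dz":0,"twist":0,"grip":-0.32},{"dx":-0.001,"dy":0.05,"dz":0,"twist":0,"grip":-0.32}]'
```

```text
t: 5.25
eef_pos: [0.5316, 0.1579, 0.0206]
ee_rot: [3.141, -0.0, -1.549]
force: [-0.1, -2.6, -1.5]
width: 0.0298
gripper_force: 1.0
t: 5.67
eef_pos: [0.5304, 0.2082, 0.0227]
ee_rot: [3.142, 0.0, -1.549]
force: [0.8, -1.5, -1.0]
width: 0.0297
gripper_force: 0.9
t: 6.08
eef_pos: [0.5295, 0.258, 0.0229]
ee_rot: [3.142, -0.0, -1.549]
force: [0.1, -2.0, 1.5]
width: 0.0301
gripper_force: 1.2
```

```bash
python3 -m crank '[{"dx":0,"dy":0.008,"dz":0,"twist":0,"grip":-0.32},{"dx":-0.0005,"dy":0.016,"dz":0,"twist":0,"grip":-0.32},{"dx":-0.0005,"dy":0.024,"dz":0,"twist":0,"grip":-0.32},{"dx":-0.001,"dy":0.032,"dz":0,"twist":0,"grip":-0.32},{"dx":-0.001,"dy":0.04,"dz":0,"twist":0,"grip":-0.32}]'
python3 -m crank '[{"dx":0,"dy":0.001,"dz":0,"twist":0,"grip":-0.32},{"dx":0,"dy":0.002,"dz":0,"twist":0,"grip":-0.32},{"dx":0,"dy":0.003,"dz":0,"twist":0,"grip":-0.32},{"dx":0,"dy":0.004,"dz":0,"twist":0,"grip":-0.32},{"dx":0,"dy":0.005,"dz":0,"twist":0,"grip":-0.32}]'
python3 -m crank '[{"dx":0,"dy":0.001,"dz":0,"twist":0,"grip":-0.32},{"dx":0,"dy":0.002,"dz":0,"twist":0,"grip":-0.32},{"dx":0,"dy":0.003,"dz":0,"twist":0,"grip":-0.32},{"dx":0,"dy":0.004,"dz":0,"twist":0,"grip":-0.32},{"dx":0,"dy":0.005,"dz":0,"twist":0,"grip":-0.32}]'
```

```text
t: 6.5
eef_pos: [0.5285, 0.2976, 0.0228]
ee_rot: [3.141, -0.0, -1.549]
force: [0.6, -2.6, 2.2]
width: 0.0299
gripper_force: 1.3
t: 6.92
eef_pos: [0.5284, 0.3015, 0.0227]
ee_rot: [3.141, -0.0, -1.549]
force: [0.5, -1.7, 0.5]
width: 0.0299
gripper_force: 1.1
t: 7.33
eef_pos: [0.5285, 0.307, 0.0228]
ee_rot: [3.141, -0.0, -1.549]
force: [1.3, -2.2, 0.6]
width: 0.0299
gripper_force: 1.0
```

```bash
python3 -m crank '[{"dx":0,"dy":0.0005,"dz":0,"twist":0,"grip":-0.32},{"dx":0,"dy":0.001,"dz":0,"twist":0,"grip":-0.32},{"dx":0,"dy":0.0015,"dz":0,"twist":0,"grip":-0.32},{"dx":0,"dy":0.002,"dz":0,"twist":0,"grip":-0.32},{"dx":0,"dy":0.0025,"dz":0,"twist":0,"grip":-0.32}]'
python3 -m crank '[{"dx":0,"dy":0.0005,"dz":0,"twist":0,"grip":-0.32},{"dx":0,"dy":0.001,"dz":0,"twist":0,"grip":-0.32},{"dx":0,"dy":0.0015,"dz":0,"twist":0,"grip":-0.32},{"dx":0,"dy":0.002,"dz":0,"twist":0,"grip":-0.32},{"dx":0,"dy":0.0025,"dz":0,"twist":0,"grip":-0.32}]'
```

```text
t: 7.75
eef_pos: [0.5284, 0.3076, 0.0227]
ee_rot: [3.14, -0.003, -1.55]
force: [3.0, -10.6, 3.1]
width: 0.0296
gripper_force: 5.3
t: 8.17
eef_pos: [0.5283, 0.3078, 0.0228]
ee_rot: [3.139, -0.006, -1.551]
force: [5.4, -20.8, 6.9]
width: 0.03
gripper_force: 9.8
```

```bash
python3 -m crank '[{"dx":0,"dy":-0.015,"dz":0,"twist":0,"grip":-0.32},{"dx":0,"dy":-0.03,"dz":0,"twist":0,"grip":-0.32},{"dx":0,"dy":-0.035,"dz":0.03,"twist":0,"grip":-0.32},{"dx":0,"dy":-0.035,"dz":0.07,"twist":0,"grip":-0.32},{"dx":0,"dy":-0.035,"dz":0.11,"twist":0,"grip":-0.32}]'
python3 -m crank '[{"dx":-0.008,"dy":-0.03,"dz":0.02,"twist":0,"grip":-0.32},{"dx":-0.016,"dy":-0.07,"dz":0.02,"twist":-2,"grip":-0.68},{"dx":-0.024,"dy":-0.11,"dz":0.02,"twist":-4,"grip":-0.68},{"dx":-0.032,"dy":-0.15,"dz":0.02,"twist":-6,"grip":-0.68},{"dx":-0.04,"dy":-0.19,"dz":0.02,"twist":-7.2,"grip":-0.68}]'
python3 -m crank '[{"dx":-0.008,"dy":-0.04,"dz":0,"twist":0,"grip":-0.68},{"dx":-0.016,"dy":-0.08,"dz":0,"twist":0,"grip":-0.68},{"dx":-0.024,"dy":-0.12,"dz":0,"twist":0,"grip":-0.68},{"dx":-0.032,"dy":-0.16,"dz":0,"twist":0,"grip":-0.68},{"dx":-0.04,"dy":-0.2,"dz":0,"twist":0,"grip":-0.68}]'
python3 -m crank '[{"dx":-0.008,"dy":-0.03,"dz":0,"twist":0,"grip":-0.68},{"dx":-0.016,"dy":-0.06,"dz":0,"twist":0,"grip":-0.68},{"dx":-0.024,"dy":-0.094,"dz":-0.02,"twist":0,"grip":-0.68},{"dx":-0.0255,"dy":-0.094,"dz":-0.04,"twist":0,"grip":-0.68},{"dx":-0.0255,"dy":-0.094,"dz":-0.06,"twist":0,"grip":-0.68}]'
python3 - <<'E'
from h import *
for n in("side","top"):
    s=cv2.cvtColor(arm.grab_frame(n),cv2.COLOR_RGB2BGR);cv2.imwrite(f"pics/{n}5.png",s)
a=cv2.resize(cv2.imread("pics/side5.png")[240:335,250:340],None,fx=5,fy=5,interpolation=cv2.INTER_CUBIC)
b=cv2.resize(cv2.imread("pics/side5.png")[145:240,310:380],None,fx=5,fy=5,interpolation=cv2.INTER_CUBIC)
cv2.imwrite("pics/c5.png",np.hstack([a,b]))
s=arm.get_state();print(s["eef_pos"],s["force"])
E
```

```text
t: 8.58
eef_pos: [0.528, 0.2758, 0.1333]
ee_rot: [3.14, -0.001, -1.549]
force: [0.8, 1.4, 0.2]
width: 0.0299
gripper_force: 0.0
t: 9.0
eef_pos: [0.4878, 0.0855, 0.1532]
ee_rot: [-3.14, 0.002, -1.676]
force: [0.7, -0.6, -0.1]
width: 0.0148
gripper_force: 0.0
t: 9.42
eef_pos: [0.4478, -0.1146, 0.1533]
ee_rot: [-3.139, 0.001, -1.674]
force: [1.5, 0.2, 0.5]
width: 0.0141
gripper_force: 0.0
t: 9.83
eef_pos: [0.4223, -0.2089, 0.0925]
ee_rot: [-3.139, 0.001, -1.679]
force: [0.4, 0.1, 0.4]
width: 0.0144
gripper_force: 0.0
[ 0.4205 -0.2074  0.0904] [-0.7359 -0.9317  0.3027]
```

View pics/c5.png

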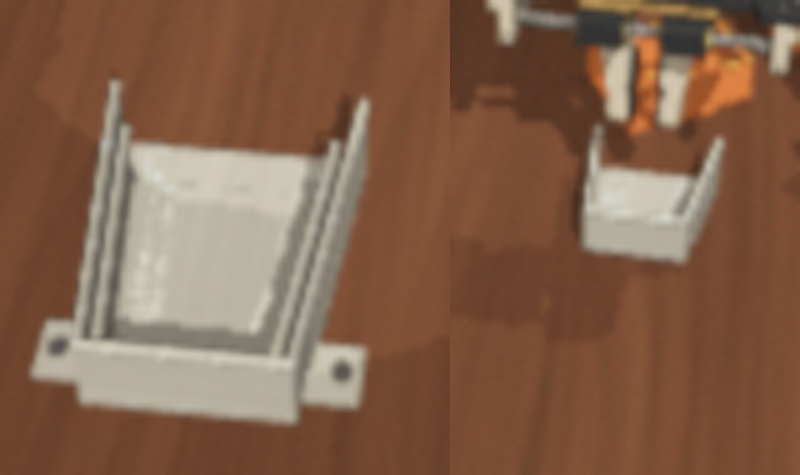

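The medium pan is home inside the large one, with matching gaps on both sides (left rims at crop (105,200), right at (330,220)). The small pan at crop (650,215) is untouched.

```bash
python3 - <<'E'
from h import *
f=lambda q:(np.array(q,float)+.5)/5-.5+[250,240]
m=ray("side",f([(126,127),(337,143)]),.045);L=ray("side",f([(114,82),(366,100)]),.048)
print("medium mouth",m,m.mean(0),"large mouth",L,L.mean(0))
E
python3 -m crank '[{"dx":0,"dy":0,"dz":-0.025,"twist":0,"grip":-0.68},{"dx":0,"dy":0,"dz":-0.05,"twist":0,"grip":-0.68},{"dx":0,"dy":0,"dz":-0.065,"twist":0,"grip":-0.68},{"dx":0,"dy":0,"dz":-0.073,"twist":0,"grip":-0.68},{"dx":0,"dy":0,"dz":-0.073,"twist":0,"grip":-0.68}]'
python3 -m crank '[{"dx":0,"dy":0.006,"dz":0,"twist":0,"grip":-0.68},{"dx":0.001,"dy":0.012,"dz":0,"twist":0,"grip":-0.68},{"dx":0.0015,"dy":0.018,"dz":0,"twist":0,"grip":-0.68},{"dx":0.002,"dy":0.024,"dz":0,"twist":0,"grip":-0.68},{"dx":0.002,"dy":0.03,"dz":0,"twist":0,"grip":-0.68}]'
```

```text
medium mouth [[0.5822 0.1907]
 [0.4748 0.1891]] [0.5285 0.1899] large mouth [[0.5943 0.1636]
 [0.4634 0.1612]] [0.5288 0.1624]
t: 10.35
eef_pos: [0.4228, -0.2067, 0.0193]
ee_rot: [3.14, 0.0, -1.674]
force: [-0.7, -0.8, 0.5]
width: 0.014
gripper_force: 0.0
t: 10.77
eef_pos: [0.4258, -0.1763, 0.0206]
ee_rot: [-3.14, 0.0, -1.674]
force: [0.4, -1.4, 0.4]
width: 0.0138
gripper_force: 0.7
```

```bash
python3 -m crank '[{"dx":0.002,"dy":0.01,"dz":0,"twist":0,"grip":-0.68},{"dx":0.005,"dy":0.02,"dz":0,"twist":0,"grip":-0.68},{"dx":0.009,"dy":0.03,"dz":0,"twist":0,"grip":-0.68},{"dx":0.013,"dy":0.041,"dz":0,"twist":0,"grip":-0.68},{"dx":0.017,"dy":0.052,"dz":0,"twist":0,"grip":-0.68}]'
python3 -m crank '[{"dx":0.0038,"dy":0.0104,"dz":0,"twist":0,"grip":-0.68},{"dx":0.0076,"dy":0.0208,"dz":0,"twist":0,"grip":-0.68},{"dx":0.0114,"dy":0.0312,"dz":0,"twist":0,"grip":-0.68},{"dx":0.0152,"dy":0.0416,"dz":0,"twist":0,"grip":-0.68},{"dx":0.019,"dy":0.052,"dz":0,"twist":0,"grip":-0.68}]'
python3 -m crank '[{"dx":0.0038,"dy":0.0104,"dz":0,"twist":0,"grip":-0.68},{"dx":0.0076,"dy":0.0208,"dz":0,"twist":0,"grip":-0.68},{"dx":0.0114,"dy":0.0312,"dz":0,"twist":0.4,"grip":-0.68},{"dx":0.0152,"dy":0.0416,"dz":0,"twist":0.8,"grip":-0.68},{"dx":0.019,"dy":0.052,"dz":0,"twist":1.2,"grip":-0.68}]'
python3 -m crank '[{"dx":0.0038,"dy":0.0104,"dz":0,"twist":0.5,"grip":-0.68},{"dx":0.0076,"dy":0.0208,"dz":0,"twist":1,"grip":-0.68},{"dx":0.0114,"dy":0.0312,"dz":0,"twist":1.5,"grip":-0.68},{"dx":0.0152,"dy":0.0416,"dz":0,"twist":2,"grip":-0.68},{"dx":0.019,"dy":0.052,"dz":0,"twist":2.5,"grip":-0.68}]'
python3 -m crank '[{"dx":0.0038,"dy":0.0104,"dz":0,"twist":0.5,"grip":-0.68},{"dx":0.0076,"dy":0.0208,"dz":0,"twist":1,"grip":-0.68},{"dx":0.0114,"dy":0.0312,"dz":0,"twist":1.5,"grip":-0.68},{"dx":0.0152,"dy":0.0416,"dz":0,"twist":2,"grip":-0.68},{"dx":0.019,"dy":0.052,"dz":0,"twist":2.5,"grip":-0.68}]'
```

```text
t: 11.18
eef_pos: [0.4425, -0.1238, 0.0198]
ee_rot: [3.141, -0.0, -1.674]
force: [-0.2, -1.2, 0.6]
width: 0.0139
gripper_force: 0.7
t: 11.6
eef_pos: [0.4614, -0.072, 0.0198]
ee_rot: [3.141, -0.0, -1.675]
force: [-0.1, -1.6, -0.2]
width: 0.0142
gripper_force: 0.7
t: 12.02
eef_pos: [0.4804, -0.02, 0.0198]
ee_rot: [3.141, -0.0, -1.653]
force: [-0.4, -0.2, -0.3]
width: 0.0139
gripper_force: 0.7
t: 12.43
eef_pos: [0.4994, 0.032, 0.0198]
ee_rot: [3.142, -0.0, -1.609]
force: [0.7, -1.5, 0.1]
width: 0.0143
gripper_force: 0.7
t: 12.85
eef_pos: [0.5184, 0.084, 0.0198]
ee_rot: [3.142, -0.0, -1.566]
force: [-1.0, -0.3, 0.7]
width: 0.0142
gripper_force: 0.7
```

Now the last bit to the aligned pose, then a look.

```bash
python3 -m crank '[{"dx":0.004,"dy":0.009,"dz":0,"twist":0.4,"grip":-0.68},{"dx":0.008,"dy":0.018,"dz":0,"twist":0.8,"grip":-0.68},{"dx":0.012,"dy":0.027,"dz":0,"twist":1.2,"grip":-0.68},{"dx":0.013,"dy":0.036,"dz":0,"twist":1.2,"grip":-0.68},{"dx":0.013,"dy":0.045,"dz":0,"twist":1.2,"grip":-0.68}]'
python3 - <<'E'
from h import *
s=cv2.cvtColor(arm.grab_frame("side"),cv2.COLOR_RGB2BGR)
cv2.imwrite("pics/s6.png",cv2.resize(s[215:330,240:345],None,fx=5,fy=5,interpolation=cv2.INTER_CUBIC))
print(arm.get_state()["eef_pos"])
E
```

```text
t: 13.27
eef_pos: [0.5315, 0.1289, 0.0198]
ee_rot: [-3.141, 0.0, -1.546]
force: [-0.3, -1.6, 1.0]
width: 0.014
gripper_force: 0.7
[0.5318 0.1301 0.0199]
```

View pics/s6.png

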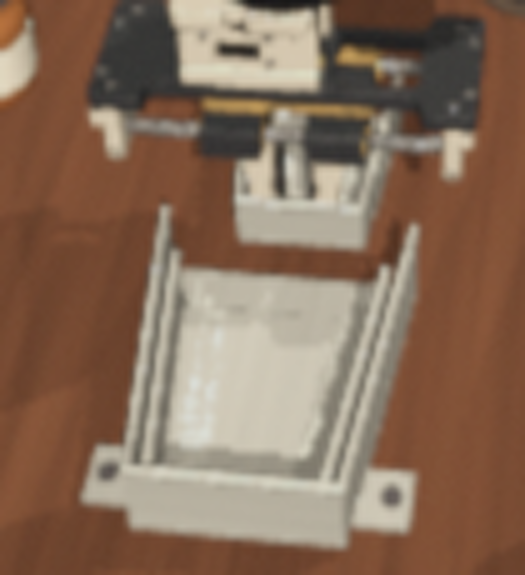

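The small pan's end wall runs from crop (236,199) to (368,210), in front of the medium pan's mouth at (177,252) to (388,268). I'll check the lateral offset by numbers.

```bash
python3 - <<'E'
from h import *
f=lambda q:(np.array(q,float)+.5)/5-.5+[240,215]
for n,q,z in(("small end",[(236,200),(368,211)],.036),("med mouth",[(176,252),(389,268)],.045),("large mouth",[(164,207),(416,226)],.048),("large end",[(127,467),(351,487)],.048)):
    p=ray("side",f(q),z);d=p[1]-p[0];print(n,p.mean(0),np.degrees(np.arctan2(d[1],d[0]))%360-90,np.linalg.norm(d))
E
```

```text
small end [0.526 0.143] 90.10383987509806 0.0702928506347708
med mouth [0.528  0.1898] 90.92539154956268 0.10838086348002077
large mouth [0.5288 0.1627] 90.75532054156133 0.13092872245696538
large end [0.5247 0.3217] 90.63327185681976 0.10133152534534377
```

```bash
python3 -m crank '[{"dx":0.001,"dy":0.008,"dz":0,"twist":0,"grip":-0.68},{"dx":0.002,"dy":0.016,"dz":0.001,"twist":0,"grip":-0.68},{"dx":0.003,"dy":0.024,"dz":0.001,"twist":0,"grip":-0.68},{"dx":0.003,"dy":0.032,"dz":0.002,"twist":0,"grip":-0.68},{"dx":0.003,"dy":0.04,"dz":0.002,"twist":0,"grip":-0.68}]'
python3 -m crank '[{"dx":0,"dy":0.008,"dz":0.001,"twist":0,"grip":-0.68},{"dx":-0.0005,"dy":0.016,"dz":0.001,"twist":0,"grip":-0.68},{"dx":-0.0005,"dy":0.024,"dz":0.002,"twist":0,"grip":-0.68},{"dx":-0.001,"dy":0.032,"dz":0.002,"twist":0,"grip":-0.68},{"dx":-0.001,"dy":0.04,"dz":0.003,"twist":0,"grip":-0.68}]'
python3 -m crank '[{"dx":-0.0005,"dy":0.008,"dz":0,"twist":0,"grip":-0.68},{"dx":-0.001,"dy":0.016,"dz":0,"twist":0,"grip":-0.68},{"dx":-0.001,"dy":0.024,"dz":0,"twist":0,"grip":-0.68},{"dx":-0.0015,"dy":0.032,"dz":0,"twist":0,"grip":-0.68},{"dx":-0.0015,"dy":0.04,"dz":0,"twist":0,"grip":-0.68}]'
python3 -m crank '[{"dx":-0.0005,"dy":0.008,"dz":0,"twist":0,"grip":-0.68},{"dx":-0.001,"dy":0.016,"dz":0,"twist":0,"grip":-0.68},{"dx":-0.0015,"dy":0.024,"dz":0,"twist":0,"grip":-0.68},{"dx":-0.0015,"dy":0.032,"dz":0,"twist":0,"grip":-0.68},{"dx":-0.002,"dy":0.04,"dz":0,"twist":0,"grip":-0.68}]'
```

```text
t: 13.73
eef_pos: [0.5342, 0.1688, 0.022]
ee_rot: [-3.141, 0.0, -1.546]
force: [-0.6, -1.8, 1.9]
width: 0.0141
gripper_force: 1.2
t: 14.15
eef_pos: [0.5328, 0.2086, 0.0247]
ee_rot: [3.141, -0.0, -1.545]
force: [-0.5, -4.7, -0.4]
width: 0.0138
gripper_force: 1.7
t: 14.57
eef_pos: [0.5315, 0.2489, 0.0248]
ee_rot: [3.142, 0.0, -1.545]
force: [-0.3, -1.2, 0.9]
width: 0.0139
gripper_force: 0.6
t: 14.98
eef_pos: [0.5296, 0.2888, 0.0248]
ee_rot: [-3.142, -0.0, -1.545]
force: [0.3, -1.7, 0.5]
width: 0.0139
gripper_force: 0.6
```

```bash
python3 -m crank '[{"dx":0,"dy":0.002,"dz":0,"twist":0,"grip":-0.68},{"dx":0,"dy":0.004,"dz":0,"twist":0,"grip":-0.68},{"dx":0,"dy":0.006,"dz":0,"twist":0,"grip":-0.68},{"dx":0,"dy":0.008,"dz":0,"twist":0,"grip":-0.68},{"dx":0,"dy":0.01,"dz":0,"twist":0,"grip":-0.68}]'
python3 -m crank '[{"dx":0,"dy":0.001,"dz":0,"twist":0,"grip":-0.68},{"dx":0,"dy":0.002,"dz":0,"twist":0,"grip":-0.68},{"dx":0,"dy":0.003,"dz":0,"twist":0,"grip":-0.68},{"dx":0,"dy":0.004,"dz":0,"twist":0,"grip":-0.68},{"dx":0,"dy":0.005,"dz":0,"twist":0,"grip":-0.68}]'
python3 -m crank '[{"dx":0,"dy":0.0005,"dz":0,"twist":0,"grip":-0.68},{"dx":0,"dy":0.001,"dz":0,"twist":0,"grip":-0.68},{"dx":0,"dy":0.0015,"dz":0,"twist":0,"grip":-0.68},{"dx":0,"dy":0.002,"dz":0,"twist":0,"grip":-0.68},{"dx":0,"dy":0.0025,"dz":0,"twist":0,"grip":-0.68}]'
```

```text
t: 15.4
eef_pos: [0.5296, 0.2978, 0.0248]
ee_rot: [3.141, -0.0, -1.546]
force: [0.0, -1.0, -0.3]
width: 0.0135
gripper_force: 0.5
t: 15.82
eef_pos: [0.5296, 0.303, 0.0248]
ee_rot: [3.142, -0.0, -1.546]
force: [0.6, -0.3, 0.0]
width: 0.0139
gripper_force: 0.5
t: 16.23
eef_pos: [0.5294, 0.3046, 0.0248]
ee_rot: [3.141, -0.001, -1.546]
force: [2.2, -6.4, 2.2]
width: 0.0138
gripper_force: 3.5
```

```bash
python3 -m crank '[{"dx":0,"dy":0.001,"dz":0,"twist":0,"grip":-0.68},{"dx":0,"dy":0.002,"dz":0,"twist":0,"grip":-0.68},{"dx":0,"dy":0.003,"dz":0,"twist":0,"grip":-0.68},{"dx":0,"dy":0.0045,"dz":0,"twist":0,"grip":-0.68},{"dx":0,"dy":0.0045,"dz":0,"twist":0,"grip":-0.68}]'
python3 -m crank '[{"dx":0,"dy":-0.006,"dz":0,"twist":0,"grip":-0.68},{"dx":0,"dy":-0.018,"dz":0,"twist":0,"grip":-0.68},{"dx":0,"dy":-0.03,"dz":0,"twist":0,"grip":-0.68},{"dx":0,"dy":-0.03,"dz":0.02,"twist":0,"grip":-0.68},{"dx":0,"dy":-0.03,"dz":0.06,"twist":0,"grip":-0.68}]'
python3 -m crank '[{"dx":0,"dy":-0.02,"dz":0.04,"twist":0,"grip":-0.68},{"dx":0,"dy":-0.05,"dz":0.06,"twist":0,"grip":-0.68},{"dx":0,"dy":-0.09,"dz":0.06,"twist":0,"grip":-0.68},{"dx":0,"dy":-0.13,"dz":0.06,"twist":0,"grip":-0.68},{"dx":0,"dy":-0.17,"dz":0.06,"twist":0,"grip":-0.68}]'
python3 -m crank '[{"dx":0,"dy":-0.04,"dz":0,"twist":0,"grip":-0.68},{"dx":0,"dy":-0.08,"dz":0,"twist":0,"grip":-0.68},{"dx":0,"dy":-0.12,"dz":0,"twist":0,"grip":-0.68},{"dx":0,"dy":-0.16,"dz":0,"twist":0,"grip":-0.68},{"dx":0,"dy":-0.16,"dz":0,"twist":0,"grip":-0.68}]'
python3 - <<'E'
from h import *
s=cv2.cvtColor(arm.grab_frame("side"),cv2.COLOR_RGB2BGR);cv2.imwrite("pics/s7.png",s)
# expected straight, flush rim positions, to compare with bright/dark rim profile across the mouths
a=np.radians(91.4);H=np.array([np.cos(a),np.sin(a)]);N=np.array([-H[1],H[0]]);O=np.array([.527,.242])
g=cv2.cvtColor(s,cv2.COLOR_BGR2GRAY).astype(float)
for yl in(.0,.03,.05):
    t=np.arange(-.07,.0701,.001);P=np.array([np.r_[O+H*yl+N*v,.045] for v in t])
    uv=proj("side",P).astype(np.float32);v=cv2.remap(g.astype(np.float32),uv[:,0:1],uv[:,1:2],cv2.INTER_CUBIC).ravel()
    print("local x",yl);print(v[:45].astype(int));print(v[::-1][:45].astype(int))
E
```

```text
t: 16.65
eef_pos: [0.5292, 0.3049, 0.0248]
ee_rot: [3.139, -0.007, -1.547]
force: [5.6, -20.7, 8.5]
width: 0.0142
gripper_force: 10.3
t: 17.07
eef_pos: [0.5267, 0.2769, 0.0808]
ee_rot: [3.134, -0.005, -1.547]
force: [0.4, 0.6, 0.9]
width: 0.0137
gripper_force: 0.0
t: 17.48
eef_pos: [0.5292, 0.1086, 0.1456]
ee_rot: [-3.14, 0.002, -1.544]
force: [1.3, -0.7, -0.7]
width: 0.0141
gripper_force: 0.0
t: 17.9
eef_pos: [0.5284, -0.0553, 0.1448]
ee_rot: [3.141, 0.0, -1.55]
force: [0.1, 0.4, 0.0]
width: 0.0144
gripper_force: 0.0
local x 0.0
[ 74  74  75  74  74  76  77  86 109 135 160 172 171 161 144 126 112 112
 130 155 163 155 137 118 102  95  98 113 131 152 168 173 171 159 149 152
 164 180 193 205 213 215 216 214 211]
[ 89  91  95 100 107 115 121 126 125 128 132 141 155 170 182 189 183 156
 129 123 141 162 178 187 187 178 177 186 194 190 178 160 143 133 131 137
 151 164 179 189 195 199 198 198 199]
local x 0.03
[ 79  78  77  77  76  76  75  75  74  79  82  95 123 150 164 156 138 119
 105 108 125 146 161 167 160 146 123 106  94  89  96 120 146 165 165 155
 138 123 116 122 136 151 165 175 177]
[ 88  88  90  91  92  92  95 100 107 116 122 126 125 128 135 145 160 174
 182 183 169 142 123 130 154 175 186 190 182 173 177 190 192 183 166 148
 135 135 147 165 180 194 201 201 203]
local x 0.05
[ 79  78  78  77  76  76  76  77  78  79  79  84  88 100 127 152 161 152
 134 116 104 110 130 151 163 166 157 140 118 102  93  95 112 135 160 174
 173 162 145 127 112 109 125 147 170]
[ 87  87  88  90  91  90  90  91  92  99 106 115 121 125 125 125 131 140
 155 171 181 183 175 151 127 124 145 169 182 186 178 163 161 170 174 170
 159 145 134 126 126 133 142 155 168]
```

Evenly spaced rims show all three pans parallel, with the small one about 3 mm off centre, within its play. One last numeric check that the small pan stayed home after release: its wall tips should be at local x = -26 mm.

```bash
python3 - <<'E'
from h import *
g=cv2.imread("pics/s7.png",0).astype(np.float32)
a=np.radians(91.4);H=np.array([np.cos(a),np.sin(a)]);N=np.array([-H[1],H[0]]);O=np.array([.527,.242])
for name,t0,z,lo in(("medium",-.0500,.045,-70),("small L",-.0390,.042,-45),("small R",.0420,.042,-45)):
    xs=np.arange(lo,lo+46,2)/1000
    P=np.array([np.r_[O+H*x+N*(t0+np.sign(-t0)*.1*x),z] for x in xs])
    uv=proj("side",P).astype(np.float32);v=cv2.remap(g,uv[:,0:1],uv[:,1:2],cv2.INTER_CUBIC).ravel()
    print(name,[(int(x*1000),int(b)) for x,b in zip(xs,v)])
E
```

```text
medium [(-70, 85), (-68, 85), (-66, 85), (-64, 86), (-62, 86), (-60, 84), (-58, 91), (-56, 109), (-54, 140), (-52, 169), (-50, 178), (-48, 183), (-46, 181), (-44, 179), (-42, 175), (-40, 174), (-38, 173), (-36, 174), (-34, 176), (-32, 180), (-30, 182), (-28, 184), (-26, 183)]
small L [(-45, 150), (-43, 177), (-41, 193), (-39, 200), (-37, 200), (-35, 198), (-33, 193), (-31, 186), (-29, 184), (-27, 188), (-25, 192), (-23, 193), (-21, 189), (-19, 185), (-17, 181), (-15, 177), (-13, 171), (-11, 167), (-9, 167), (-7, 167), (-5, 167), (-3, 171), (-1, 174)]
small R [(-45, 104), (-43, 121), (-41, 131), (-39, 140), (-37, 147), (-35, 150), (-33, 148), (-31, 141), (-29, 132), (-27, 141), (-25, 164), (-23, 179), (-21, 181), (-19, 177), (-17, 176), (-15, 179), (-13, 183), (-11, 179), (-9, 173), (-7, 172), (-5, 178), (-3, 188), (-1, 191)]
```

Medium wall tip edge at about -54 mm (-53 expected) and small at about -26 mm (as expected): both are home.

```bash
python3 -c "
from station import arm
print(arm.job_done())"
```

```text
the job is handed in; nothing more can be done
None
```

The medium pan is home in the large pan and the small pan in the medium one, both pushed against the end walls and straight (the small one about 3 mm off centre, within its play), and the job is handed in at about 18 s.

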